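# Load the wet-mount caddy

### The arm

A 6-joint arm with a two-finger parallel gripper is mounted at the origin on a cart in front of the work surface, level with it; the furniture and walls round the work are solid. World frame = base frame: x ahead of the robot, y to its left, z up, the work surface at z = 0. Lengths are in m, angles in degrees, forces in N, time in s.
With the tool pointing down it reaches from about 0.35 to 0.775 m from the base axis. Payload 5.5 kg.
Tool frame: the origin (TCP) lies midway between the tips of the shut fingers; the grasp point (between the pads) lies 19 mm behind it (env.hold_point_z is the z of the grasp point in the tool frame, in m); z points along the fingers, y is the line along which they close (so a half turn about z gives the same grasp; the last joint's range is limited). The gripper opens to 85 mm and grips with 20 to 120 N. Pads are 22 mm wide; open, the fingers measure 114 mm over their backs; the gripper's body (76 mm by 85 mm) begins 54 mm behind the grasp point. The pads swing forward as they close: fully open they stand 13 mm farther back than shut.
Start: joints at [-73.545, 17.945, 2.641, 74.691, 0, 82.002], TCP at [0.238, -0.523, 0.203] pointing down, gripper open.
Joint ranges: [-158.12, 158.12], [-49.38, 96.58], [-58.88, 72.47], [-126.05, 133.96], [-84.25, 85.87], [-180, 180]. Speed limits (degrees/s): [147.25, 147.25, 180, 180, 180, 180].

### API

Orientations are given as [roll, pitch, yaw] about the fixed x, y, z axes, in that order (R = Rz(yaw) Ry(pitch) Rx(roll)).
In Python, from station import env gives the robot as it stands. The module is installed in compiled form; this text tells all that it offers.
- The arm moves only by the shell command python3 -m crank 'ROWS' [OPENING] [FORCE]. ROWS is JSON, a list of rows, each a list of 2 entries, a list of its own where there are three numbers: the shift along the tool's x, y, z scaled (see below), then the turn about the tool's z scaled (see below). In form: [[[x, y, z], twist], ...]. A call has 1 to 8 rows; each row shifts and turns the commanded pose from where the row before left it, along the tool's axes as they then stand; what a row does not reach is not made up. The controller multiplies each number of a shift by 0.02 m and each number of a turn by 0.12 rad. A row lasts 1/12 s, in which the tool goes at most 41.7 mm and 7.16 degrees, less where a joint would pass 70% of its speed; a pose out of reach is approached as far as the arm can. A call with a number of a shift or a turn outside -1 to 1 is refused whole. A call with a gripper value outside its range is refused whole. OPENING is the opening, from 0 (shut) to 1 (fully open), set as the call begins (- or left out, the last holds). The fingers move at their own pace and stop on an object; FORCE is the grip in N (left out, the last holds). Time passes only in rows, so rows that do not move let the fingers close. It gives the time, the measured TCP pose, the force, the opening and the grip force at its end, in the units of the state.
- env.sense(): the state, without advancing time (a new reading comes with each control period).
- env.get_image(name): name is "scene" or "top" or "wrist"; returns a dict with "img" (400x640x3 uint8, red, green, blue), "camera_matrix" (3x3 intrinsics, pixels), "xyz" and "rotation" of the camera in the world; the wrist camera has in their place "mount" (4x4, takes a point from camera to tool coordinates, whose origin is the TCP and whose axes are the flange's). Camera axes: x right, y up, looking along -z (the intrinsics and any distortion apply to the point x, -y, -z); pixel columns grow to the right and rows downward; lengths in m; the calibration is good to about 2 mm. A picture is of the moment at which its call begins: read the wrist's pose just before it. There is no depth.
- env.job_done(): hands the job in; it is judged then, once.
The state is a dict: "t": time; "joint_positions": joint angles; "joint_velocities": joint speeds; "joint_efforts": joint torques, N m; "eef_pos": TCP position; "eef_rot": TCP orientation; "wrist_force": force on the tool from outside, world axes, zero at the start; "moment": the same for the moment, N m; "finger_gap": opening from 0.0 (shut) to 1.0 (fully open); "grasp_force": force on a finger pad.
Only numpy, scipy, OpenCV 4.12 (cv2) and the standard library are available. Lean on these libraries where they do the work, as an engineer would, in place of code of your own. Each camera call takes 0.05 s, during which the arm holds its last target. There are 200 camera calls.

### The job

Load the bench caddy for wet mounts: stand the large squeeze bottle in the free well next to the tall dropper bottle, and the loose small oil bottle in the free well next to the oil bottle that is already there. Lay the slide box in the front pocket that is on the dropper bottle's side, and set the little cover-glass box flat on top of the slide box, at its middle. Keep all bottles upright, leave the two bottles that are already in the caddy in their wells, and do not disturb the petri dish, the syringe and the specimen cup.

Things in the scene. Friction and masses are not known exactly. Their poses are not given: they have to be found in the camera images.
- caddy: White tray, 119 (x) by 223 mm (y), fixed. Origin: centre of underside; x to its back, y to its left. Floor 4 mm thick. Back row: 4 bottle wells 54 x 52 mm, centres x +29.5, y -82.5, -27.5, 27.5, 82.5; the inner two are free. Front row: 2 free pockets 56 x 108 mm, centres x -28.5, y -55, 55. Walls 3 mm thick, 14 mm high (20 round the back); a low carrying loop 17 mm out at each end.
- dropper: Dropper bottle, amber with a slim black pointed dropper top: body 31 mm diameter up to 56 mm, 85 mm tall in all. It stands loose in one of the two outer wells (either one) and stays there. Origin: centre of its underside, z up.
- oil_a: Small amber oil bottle with black cap, 28 mm diameter, 59 mm tall. It stands loose in the other outer well and stays there. Origin: centre of its underside, z up.
- saline: Large white squeeze bottle with a ribbed cap, to be moved: body 35 mm diameter up to 66 mm, cap 21 mm diameter, 78 mm tall in all. Stands upright on the counter at the start. Origin: centre of its underside, z up.
- oil_b: Small white oil bottle with cap, to be moved: body 27 mm diameter up to 46 mm, cap 16 mm diameter, 55 mm tall in all. Stands upright on the counter at the start. Origin: centre of its underside, z up.
- slide_pack: Slide box: closed oblong pale carton, to be moved: 32 (its x) by 82 (its y) by 27 mm high, 0.2 kg. Lies flat on the counter at the start. Origin: centre of its underside, z up.
- cover_box: Cover-glass box: closed flat square pale box, to be moved: 34 by 34 by 14 mm high. Lies flat on the counter at the start. Origin: centre of its underside, z up.
- petri: Petri dish with lid, 90 mm diameter, 14 mm high, lying on the counter at the far right; leave it alone. Origin: centre of its underside.
- syringe: Capped syringe, 21 by 124 by 23 mm, lying on the counter behind the caddy; leave it alone. Origin: centre of its underside.
- cup_white: White specimen cup with white screw lid, 63 mm diameter, 69 mm tall, at the back of the counter; leave it alone. Origin: centre of its underside.
There are look-alikes about, which are no part of the job. Leave any turquoise look-alike of the slide_pack alone.

How it is judged:
By the outcome, as a careful person would: the job done as asked, in the order asked, and still so for the second after the job is handed in, with the robot touching nothing.
It also fails if it takes over 101 s, if anything falls off the work surface, if the arm or the gripper's body presses on something with over 40 N, if the wrist force passes 120 N, or if a joint passes its speed limit or range.

## Working session

There is one attempt and no reset: what is moved stays moved. The work goes in short steps, Python scripts to look and compute and a shell command to move; the robot and the scene stay as the last step left them, time stands still between calls to the robot, and variables do not carry over. Pictures are saved under pics/ and viewed, at most 16 in all, crops included, and the job is handed in when it is done.

```bash
mkdir -p pics; cat > h.py <<'E'
import numpy as np, cv2
from station import env
def cam(n):
    d=env.get_image(n); return d
def save(n,f):
    d=cam(n); cv2.imwrite('pics/'+f,d['img'][:,:,::-1]); np.savez('pics/'+f[:-4]+'.npz',**{k:np.array(v) for k,v in d.items()}); return d
def ray(d,u,v):
    K=np.array(d['camera_matrix']); 
    p=np.linalg.inv(K)@np.array([u,v,1.]); c=np.array([p[0],-p[1],-p[2]])
    return np.array(d['xyz']), np.array(d['rotation'])@c
def onz(d,u,v,z):
    o,r=ray(d,u,v); return o+r*(z-o[2])/r[2]
def load(f): return dict(np.load('pics/'+f+'.npz',allow_pickle=True))
E
python3 - <<'E'
from h import *
for n in('top','scene'):
    d=save(n,n+'0.png'); print(n,{k:v for k,v in d.items() if k!='img'})
s=env.sense();print(s, env.hold_point_z)
E
```

```text
top {'camera_matrix': array([[473.51245899,   0.        , 323.18835614],
       [  0.        , 473.51245899, 194.14533845],
       [  0.        ,   0.        ,   1.        ]]), 'xyz': array([ 0.33935044, -0.12692123,  1.50071113]), 'rotation': array([ 11.55436243,   0.2864309 , -96.86520989])}
scene {'camera_matrix': array([[416.30088753,   0.        , 319.74228712],
       [  0.        , 416.30088753, 197.12856836],
       [  0.        ,   0.        ,   1.        ]]), 'xyz': array([0.05133121, 0.8011502 , 0.64452994]), 'rotation': array([  60.96006212,   -0.2979506 , -149.38374245])}
{'t': 0.1, 'joint_positions': array([-7.35455179e+01,  1.79869750e+01,  2.58224171e+00,  7.46910515e+01,
       -1.81120646e-03,  8.20014746e+01]), 'joint_velocities': array([-0.01972628, -0.17202248,  0.15214493,  0.09691636, -0.08985993,
       -0.07965105]), 'joint_efforts': array([ 2.10225051e-03, -4.81728208e+01,  2.99243206e+01,  1.28198782e-02,
       -2.11491379e-04, -1.41360314e-05]), 'eef_pos': array([ 0.23785258, -0.52292989,  0.20168451]), 'eef_rot': array([-1.79904895e+02, -1.15346386e-02,  2.44529994e+01]), 'wrist_force': array([ 0.20992518, -0.37776125, -1.07140801]), 'moment': array([-0.01622516, -0.02974642, -0.01761704]), 'grasp_force': 0.0, 'finger_gap': 0.9992640269573806} -0.0187
```

View pics/top0.png

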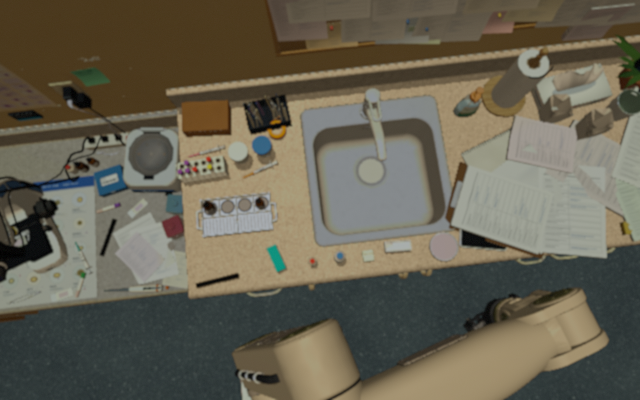

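View pics/scene0.png

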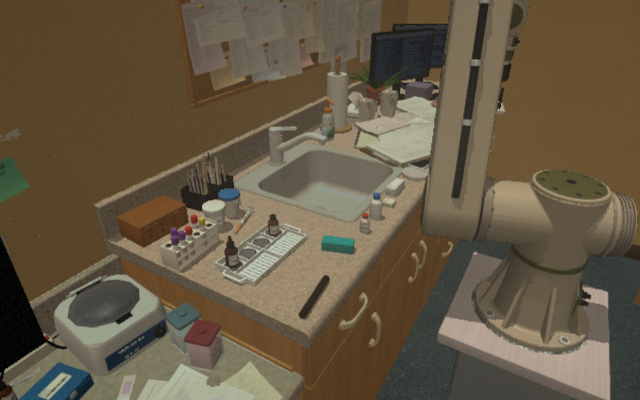

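The top view shows the caddy at (236,215), with the dropper on the left (208,205) and oil_a on the right (264,203). The loose items run along the front edge: turquoise box (277,258), red-capped bottle (312,262), blue-capped bottle (340,257), small square (368,256), pale oblong (398,246), petri (443,247). I'll enlarge and measure.

```bash
cat >> h.py <<'E'
from scipy.spatial.transform import Rotation as R
def ray(d,u,v):
    p=np.linalg.inv(np.array(d['camera_matrix']))@np.array([u,v,1.]); c=np.array([p[0],-p[1],-p[2]])
    return np.array(d['xyz']), R.from_euler('xyz',d['rotation'],degrees=True).as_matrix()@c
E
python3 - <<'E'
from h import *
d=load('top0');im=d['img'][:,:,::-1]
a=cv2.resize(im[180:280,185:285],None,fx=4,fy=4,interpolation=cv2.INTER_CUBIC)
b=cv2.resize(im[180:280,285:385+80],None,fx=4,fy=4,interpolation=cv2.INTER_CUBIC)
s=cv2.resize(load('scene0')['img'][:,:,::-1][150:290,210:430],None,fx=3,fy=3)[:200*2]
cv2.imwrite('pics/c1.png',cv2.convertScaleAbs(np.hstack([a[:,:],b])[:, :1120][:,320-320:],alpha=1.2)[:, :800] if 0 else cv2.resize(im[185:285,190:350],(800,500),interpolation=cv2.INTER_CUBIC))
cv2.imwrite('pics/c2.png',np.vstack([cv2.resize(im[235:275,300:460],(800,200),interpolation=cv2.INTER_CUBIC),cv2.resize(load('scene0')['img'][:,:,::-1][160:240,310:470],(800,400),interpolation=cv2.INTER_CUBIC)]))
for n,u,v,z in [('caddy',236,215,.01),('drop',208,203,.07),('oila',264,201,.05),('teal',277,258,.025),('oilb',312,262,.055),('sal',340,257,.078),('cov',368,256,.014),('slide',398,246,.027),('petri',443,247,.014)]: print(n,onz(d,u,v,z).round(3))
E
```

```text
caddy [0.609 0.128 0.01 ]
drop [0.646 0.2   0.07 ]
oila [0.635 0.031 0.05 ]
teal [0.457 0.01  0.025]
oilb [ 0.43  -0.096  0.055]
sal [ 0.433 -0.182  0.078]
cov [ 0.43  -0.271  0.014]
slide [ 0.448 -0.367  0.027]
petri [ 0.429 -0.508  0.014]
```

View pics/c1.png

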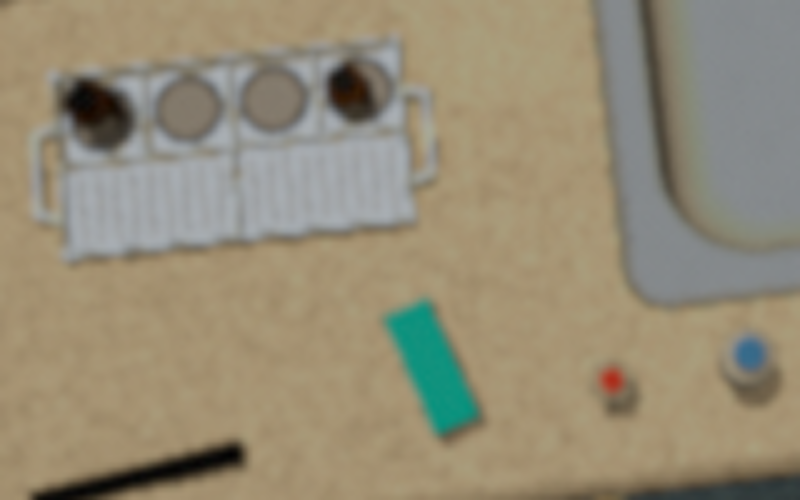

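View pics/c2.png

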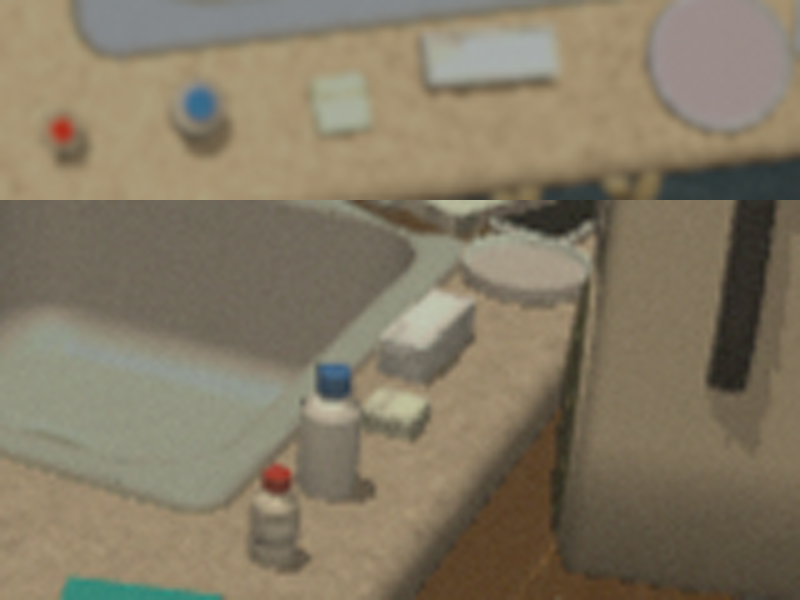

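Candidates for the slide box are the turquoise oblong (277,258) and the pale oblong (398,246). The pale one fits, being white and about 32x82, and the crop confirms it. saline is the blue-capped white bottle (340,257). oil_b is the smaller red-capped one (312,262). The cover box is the pale square (368,256). Now I'll refine these with masks.

```bash
python3 - <<'E'
from h import *
d=load('top0');im=d['img'][:,:,::-1].copy()
hsv=cv2.cvtColor(im,cv2.COLOR_BGR2HSV)
f=lambda x,y:(190+(x+.5)/5-.5,185+(y+.5)/5-.5)
for n,p,z in [('BL',(55,75),.02),('BR',(400,40),.02),('FL',(68,260),.014),('FR',(413,223),.014)]:
    print(n,onz(d,*f(*p),z).round(4))
B=onz(d,*f(55,75),.02)-onz(d,*f(400,40),.02);F=onz(d,*f(68,260),.014)-onz(d,*f(413,223),.014)
for v in(B,F):print('yaw',np.degrees(np.arctan2(-v[0],v[1])),np.linalg.norm(v))
def blob(m,x0,y0,x1,y1):
    k=np.zeros_like(m);k[y0:y1,x0:x1]=m[y0:y1,x0:x1]
    c=max(cv2.findContours(k,0,2)[0],key=cv2.contourArea);M=cv2.moments(k,True)
    return M['m10']/M['m00'],M['m01']/M['m00'],cv2.minAreaRect(c)
h,s,v=cv2.split(hsv)
blue=((h>95)&(h<125)&(s>110)).astype('uint8');red=(((h<8)|(h>172))&(s>150)).astype('uint8')
low=((s<75)&(v>130)).astype('uint8')
for n,m,bx,z in [('sal',blue,(330,245,352,270),.078),('oilb',red,(303,252,322,272),.055),('cov',low,(355,244,382,265),.014),('slide',low,(383,238,416,254),.027)]:
    u,w,r=blob(m,*bx);P=onz(d,u,w,z);print(n,u,w,r,P.round(4))
    if n in('cov','slide'):
        bp=cv2.boxPoints(r);q=np.array([onz(d,*b,z)[:2] for b in bp]);e=[q[1]-q[0],q[2]-q[1]]
        print([ (np.linalg.norm(k).round(4),np.degrees(np.arctan2(k[1],k[0])).round(1)) for k in e])
E
```

```text
BL [0.6703 0.2344 0.02  ]
BR [0.6664 0.0136 0.02  ]
FL [0.552  0.2358 0.014 ]
FR [0.5492 0.0175 0.014 ]
yaw -0.9980671782751855 0.22077612703182103
yaw -0.736163996166352 0.21828464875828765
sal 339.4 255.4 ((339.5, 255.5), (3.0, 3.0), 90.0) [ 0.4377 -0.1804  0.078 ]
oilb 311.84615384615387 260.46153846153845 ((311.5, 260.5), (3.0, 3.0), 90.0) [ 0.4342 -0.0964  0.055 ]
cov 366.7897435897436 255.1846153846154 ((367.5, 255.0), (14.0, 13.0), 90.0) [ 0.4326 -0.2677  0.014 ]
[(np.float64(0.0407), np.float64(-96.9)), (np.float64(0.0435), np.float64(171.9))]
slide 397.14444444444445 244.56666666666666 ((397.5, 244.5), (13.0, 29.0), 90.0) [ 0.4529 -0.3646  0.027 ]
[(np.float64(0.0903), np.float64(-96.9)), (np.float64(0.0404), np.float64(171.0))]
```

```bash
python3 -m crank '[[[0,0,-0.5],-1],[[0,0,-0.5],-1],[[0,0,-0.5],-1],[[0,0,-0.5],-1],[[0,0,-0.5],-1],[[0,0,-0.5],-1],[[0,0,-0.5],-1],[[0,0,-0.5],-1]]' 1 40
python3 -m crank '[[[0,0,0],-1],[[0,0,0],-0.4],[[1,0.5,0],0],[[1,0.5,0],0],[[1,0.5,0],0],[[1,0.5,0],0],[[1,0.5,0],0],[[0,0,0],0]]'
```

```text
t: 0.77
eef_pos: [0.2379, -0.5231, 0.2825]
eef_rot: [-180.0, -0.1, 79.8]
wrist_force: [0.1, 0.2, 0.4]
finger_gap: 1.0
grasp_force: 0.0
t: 1.43
eef_pos: [0.2908, -0.4208, 0.2827]
eef_rot: [180.0, -0.1, 89.3]
wrist_force: [-0.0, -0.2, -0.2]
finger_gap: 1.0
grasp_force: 0.0
```

```bash
python3 -m crank '[[[1,0.7,0],0],[[1,0.7,0],0],[[1,0.7,0],0],[[1,0.7,0],0],[[1,0.7,0],0],[[1,0.7,0],0],[[1,0.7,0],0],[[0,0,0],0]]'
cat >> h.py <<'E'
def wr(f):
    s=env.sense(); d=env.get_image('wrist'); M=np.array(d['mount'])
    T=np.eye(4);T[:3,:3]=R.from_euler('xyz',s['eef_rot'],degrees=True).as_matrix();T[:3,3]=s['eef_pos']
    T=T@M; d['xyz']=T[:3,3]; d['rotation']=R.from_matrix(T[:3,:3]).as_euler('xyz',degrees=True)
    d={k:np.array(v) for k,v in d.items()}
    cv2.imwrite('pics/'+f+'.png',d['img'][:,:,::-1]); np.savez('pics/'+f+'.npz',**d); return d
def proj(d,P):
    c=R.from_euler('xyz',d['rotation'],degrees=True).as_matrix().T@(np.array(P)-d['xyz'])
    p=d['camera_matrix']@np.array([c[0],-c[1],-c[2]]); return (p[:2]/p[2]).round(1)
E
python3 - <<'E'
from h import *
d=wr('w1');print({k:v for k,v in d.items() if k!='img'})
for P in [(.4377,-.1804,.078),(.4342,-.0964,.055),(.4326,-.2677,.014),(.4529,-.3646,.027)]:print(proj(d,P))
E
```

```text
t: 2.1
eef_pos: [0.3913, -0.2832, 0.2824]
eef_rot: [180.0, -0.1, 89.3]
wrist_force: [-0.8, -0.5, 0.9]
finger_gap: 1.001
grasp_force: 0.0
{'camera_matrix': array([[333.91338226,   0.        , 320.90882205],
       [  0.        , 333.91338226, 203.66010264],
       [  0.        ,   0.        ,   1.        ]]), 'mount': array([[-1.11344545e-04,  9.48987508e-01,  3.15313649e-01,
         8.11327666e-02],
       [ 9.99999944e-01,  2.05497742e-04, -2.65355629e-04,
        -5.29034031e-05],
       [-3.16615420e-04,  3.15313602e-01, -9.48987478e-01,
        -1.71933784e-01],
       [ 0.00000000e+00,  0.00000000e+00,  0.00000000e+00,
         1.00000000e+00]]), 'xyz': array([ 0.39214987, -0.20234374,  0.45440659]), 'rotation': array([-18.30316382,  -0.03623885,  -0.71333236])}
[363.8  70.6]
[360.  -15.1]
[352.1 145.2]
[366.6 217.6]
```

View pics/w1.png

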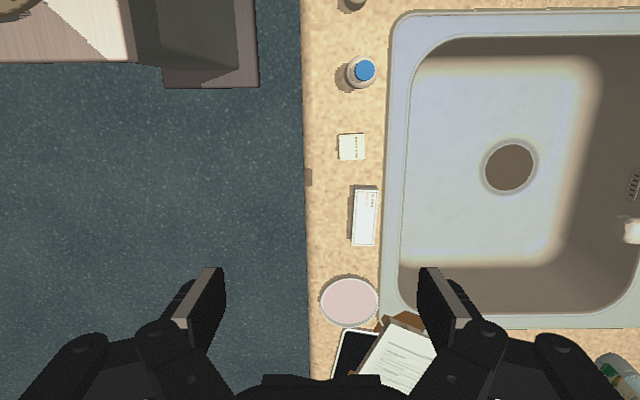

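The wrist view shows the blue cap at (364,70), cover box (351,146), slide box (364,216) and petri (349,301). This matches the calibration, so I'll measure the rectangles here.

```bash
cat >> h.py <<'E'
def rect(d,m,bx,z):
    x0,y0,x1,y1=bx;k=np.zeros(m.shape,'uint8');k[y0:y1,x0:x1]=m[y0:y1,x0:x1]
    c=max(cv2.findContours(k,0,2)[0],key=cv2.contourArea)
    q=np.array([onz(d,*p[0],z)[:2] for p in c],'float32')*1000
    r=cv2.minAreaRect(q); return np.round(r[0],1),np.round(r[1],1),round(r[2],1),cv2.minAreaRect(c)
def hsv(d): return cv2.split(cv2.cvtColor(d['img'][:,:,::-1].copy(),cv2.COLOR_BGR2HSV))
E
python3 - <<'E'
from h import *
d=load('w1');h,s,v=hsv(d)
print(s[146,351],v[146,351],s[216,364],v[216,364],s[230,340],v[230,340],s[230,355],v[230,355])
lo=(s<45)&(v>180)
for sx in (35,50):
  lo=(s<sx)&(v>200)
  print(rect(d,lo,(325,120,375,170),.014)); print(rect(d,lo,(340,175,379,255),.027))
bl=(h>95)&(h<125)&(s>100)
print(rect(d,bl,(340,50,390,95),.078))
E
```

```text
17 236 5 237 70 227 6 227
(array([ 432.4, -269.7]), array([31.7, 32.8]), 1.6, ((352.0, 146.5), (25.0, 24.0), 90.0))
(array([ 450. , -365.5]), array([81.3, 32.2]), 87.3, ((364.71575927734375, 217.47970581054688), (23.867761611938477, 56.570159912109375), 4.085616588592529))
(array([ 431.8, -269.9]), array([33. , 33.6]), 1.6, ((351.5, 147.0), (26.0, 25.0), 90.0))
(array([ 450.1, -365.8]), array([82. , 32.5]), 87.2, ((364.82232666015625, 217.48731994628906), (24.08150291442871, 56.71265411376953), 4.085616588592529))
(array([ 437.9, -179.9]), array([18.9, 19.6]), 1.1, ((364.0, 70.0), (20.0, 18.0), 90.0))
```

```bash
python3 -m crank '[[[0.865,0.378,0.5],0],[[0.865,0.378,0.5],0],[[0.865,0.378,0.5],0],[[0.865,0.378,0.5],0],[[0.865,0.378,0.5],0],[[0.865,0.378,0.5],0],[[0,0,0.9],0],[[0,0,0.9],0]]'
python3 -m crank '[[[0,0,1],0],[[0,0,1],0],[[0,0,1],0],[[0,0,1],0],[[0,0,1],0],[[0,0,1],0],[[0,0,1],0],[[0,0,1],0]]'
python3 -m crank '[[[0,0,0],0],[[0,0,0],0],[[0,0,0],0],[[0,0,0],0],[[0,0,0],0],[[0,0,0],0],[[0,0,0],0],[[0,0,0],0]]' 0.2 30
python3 -m crank '[[[0,0,0],0],[[0,0,0],0],[[0,0,0],0],[[0,0,0],0]]'
```

```text
t: 2.82
eef_pos: [0.4373, -0.1832, 0.186]
eef_rot: [180.0, 0.1, 89.1]
wrist_force: [-0.1, 0.4, -0.8]
finger_gap: 0.997
grasp_force: 0.0
t: 3.48
eef_pos: [0.4364, -0.1841, 0.0254]
eef_rot: [-180.0, 0.0, 89.0]
wrist_force: [0.1, -0.2, 0.2]
finger_gap: 0.997
grasp_force: 0.0
t: 4.15
eef_pos: [0.438, -0.1837, 0.028]
eef_rot: [179.9, 0.1, 89.1]
wrist_force: [-0.5, -0.9, 7.3]
finger_gap: 0.39
grasp_force: 29.9
t: 4.48
eef_pos: [0.438, -0.1837, 0.028]
eef_rot: [179.9, 0.1, 89.1]
wrist_force: [-1.4, -0.6, 6.4]
finger_gap: 0.389
grasp_force: 29.9
```

```bash
python3 -m crank '[[[0,0,-0.3],0],[[0,0,-0.6],0],[[0,0,-1],0],[[0,0,-1],0],[[0,0,-1],0],[[0.5,0.2,-1],0],[[0.9,0.45,-0.8],0],[[0.9,0.45,-0.5],0]]'
python3 -m crank '[[[0.9,0.45,-0.4],0],[[0.9,0.45,-0.4],0],[[0.9,0.45,-0.4],0],[[0.9,0.45,-0.4],0],[[0.9,0.45,-0.4],0],[[0.9,0.45,-0.4],0],[[0.9,0.45,-0.4],0],[[0.9,0.45,-0.4],0]]'
python3 -m crank '[[[0.9,0.45,-0.4],0],[[0.9,0.45,0],0],[[0.9,0.45,0],0],[[0.5,0.25,0],0],[[0,0,0],0],[[0,0,0],0]]'
python3 -c "
from h import *
wr('w2');print(env.sense()['finger_gap'])"
```

```text
t: 5.15
eef_pos: [0.4603, -0.1372, 0.153]
eef_rot: [179.9, 0.1, 89.0]
wrist_force: [0.5, 0.3, -1.2]
finger_gap: 0.389
grasp_force: 30.0
t: 5.82
eef_pos: [0.5339, 0.0068, 0.2153]
eef_rot: [-180.0, -0.0, 89.1]
wrist_force: [-0.1, -0.1, -0.1]
finger_gap: 0.393
grasp_force: 30.0
t: 6.32
eef_pos: [0.5665, 0.0693, 0.2223]
eef_rot: [-179.9, 0.0, 89.1]
wrist_force: [-0.8, -0.6, 0.0]
finger_gap: 0.391
grasp_force: 30.0
0.38598040848923637
```

View pics/w2.png

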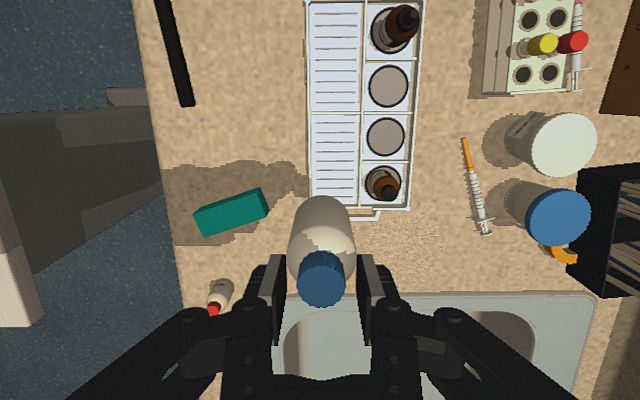

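The wrist view shows the caddy with free well discs at (386,87) and (385,137), the dropper at (393,30) and oil_a at (383,185). The bottle is held upright.

```bash
python3 - <<'E'
from h import *
d=load('w2');h,s,v=hsv(d)
print(s[87,386],v[87,386],v[60,386])
for bx in [(364,65,412,110),(362,115,410,160)]:
    m=(v<np.float32(190))&(s<70)
    x0,y0,x1,y1=bx; 
    print(rect(d,m,bx,.004))
# front face & right face outer edges
w=((s<40)&(v>150)).astype('uint8')
for n,(u,vv),z in [('FR',(309,207),.014),('BR',(409,208),.02),('BLish',(424,2),.02),('FL',(308,2),.014)]: print(n,onz(d,u,vv,z).round(4))
E
```

```text
39 157 91
(array([644.2, 154.7]), array([45.8, 49.7]), 89.1, ((389.5, 87.0), (44.0, 43.0), 90.0))
(array([643.6, 100.2]), array([50.2, 54.2]), 89.2, ((386.0, 137.0), (44.0, 46.0), 90.0))
FR [0.5513 0.02   0.014 ]
BR [0.6701 0.0191 0.02  ]
BLish [0.6702 0.2335 0.02  ]
FL [0.556  0.2365 0.014 ]
```

```bash
python3 -m crank '[[[0.84,0.722,0],0],[[0.84,0.722,0],0],[[0.84,0.722,0.4],0],[[0.84,0.722,0.4],0],[[0.84,0.722,0.4],0],[[0,0,0.6],0],[[0,0,0.6],0],[[0,0,0.6],0]]'
python3 -m crank '[[[0,0,0.5],0],[[0,0,0],0],[[0,0,0],0]]'
```

```text
t: 7.03
eef_pos: [0.6403, 0.1509, 0.1617]
eef_rot: [-180.0, 0.0, 89.0]
wrist_force: [-0.2, -0.2, -0.8]
finger_gap: 0.39
grasp_force: 30.1
t: 7.28
eef_pos: [0.6398, 0.1511, 0.1521]
eef_rot: [-179.9, 0.0, 89.0]
wrist_force: [-0.4, -0.2, -1.2]
finger_gap: 0.388
grasp_force: 30.1
```

Position is good. Next I lower 0.118 to about TCP 0.034 and check the force.

```bash
python3 -m crank '[[[0.1,0,0.8],0],[[0,0,0.8],0],[[0,0,0.8],0],[[0,0,0.8],0],[[0,0,0.8],0],[[0,0,0.8],0],[[0,0,0.8],0],[[0,0,0.2],0]]'
python3 -m crank '[[[0,0,0.15],0],[[0,0,0.1],0],[[0,0,0.05],0],[[0,0,0],0]]'
```

```text
t: 7.95
eef_pos: [0.6394, 0.1534, 0.0349]
eef_rot: [-179.9, 0.0, 89.1]
wrist_force: [-0.5, -0.3, -1.1]
finger_gap: 0.388
grasp_force: 30.1
t: 8.28
eef_pos: [0.6414, 0.154, 0.032]
eef_rot: [179.9, -0.0, 89.1]
wrist_force: [-0.4, 0.1, 2.3]
finger_gap: 0.385
grasp_force: 30.3
```

```bash
python3 -m crank '[[[0,0,0],0],[[0,0,0],0],[[0,0,0],0],[[0,0,0],0]]' 0.65
python3 -m crank '[[[0,0,-0.5],0],[[0,0,-0.8],0],[[0,0,-1],0],[[0,0,-1],0],[[0,0,-1],0],[[0,0,-1],0],[[0,0,-1],0],[[0,0,-0.6],0]]' 
python3 -m crank '[[[-1,-0.8,0],0],[[-1,-0.8,0],0],[[-1,-0.8,0],0],[[-1,-0.8,0],0],[[-1,-0.8,0],0],[[-1,-0.8,0],0],[[-1,-0.8,0],0],[[-1,-0.8,0],0]]' 1
python3 -c "
from h import *
wr('w3')"
```

```text
t: 8.62
eef_pos: [0.6406, 0.154, 0.0307]
eef_rot: [180.0, 0.0, 89.1]
wrist_force: [0.4, 0.4, -0.5]
finger_gap: 0.65
grasp_force: 0.0
t: 9.28
eef_pos: [0.6414, 0.1541, 0.172]
eef_rot: [179.8, -0.0, 89.1]
wrist_force: [0.3, 0.5, -0.3]
finger_gap: 0.653
grasp_force: 0.0
t: 9.95
eef_pos: [0.5092, -0.0048, 0.1694]
eef_rot: [179.9, 0.0, 89.1]
wrist_force: [0.3, 0.0, 0.4]
finger_gap: 0.998
grasp_force: 0.0
```

View pics/w3.png

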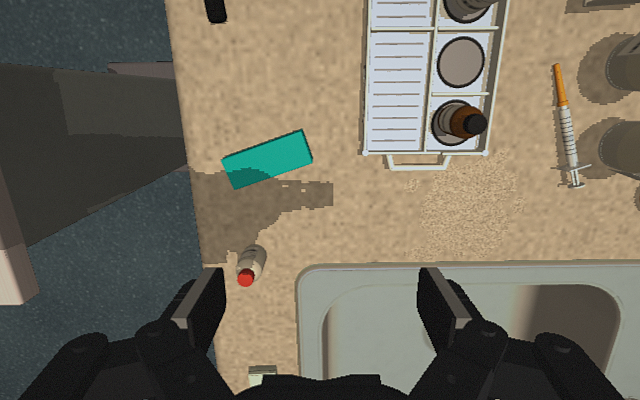

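The view shows oil_b's red cap at (246,278), the free well disc at (461,61) and caddy corners at (361,155) and (489,154). The saline stands in its well at the top.

```bash
python3 - <<'E'
from h import *
d=load('w3');h,s,v=hsv(d)
red=((h<8)|(h>172))&(s>150)
print('oilb',rect(d,red,(225,260,270,295),.055))
for n,p,z in [('disc',(461,61),.004),('FR',(361,155),.014),('BR',(489,154),.02),('oila',(475,125),.059)]:print(n,onz(d,*p,z).round(4))
print(env.sense()['eef_pos'])
E
```

```text
oilb (array([434.2, -93.5]), array([19.8, 15. ]), 69.5, ((245.0, 277.5), (17.0, 16.0), 90.0))
disc [0.6417 0.1023 0.004 ]
FR [0.5492 0.0174 0.014 ]
BR [0.6722 0.0175 0.02  ]
oila [0.6375 0.049  0.059 ]
[ 0.50621201 -0.00722797  0.16932136]
```

```bash
python3 -m crank '[[[-0.9,-0.703,0],0],[[-0.9,-0.703,0],0],[[-0.9,-0.703,0],0],[[-0.9,-0.703,0],0],[[-0.9,-0.703,0.3],0],[[0,0,0.5],0],[[0,0,0.4],0],[[0,0,0],0]]'
python3 -m crank '[[[0,0,0],0],[[0,0,0],0]]'
```

```text
t: 10.67
eef_pos: [0.4376, -0.0922, 0.1433]
eef_rot: [-179.9, -0.1, 89.1]
wrist_force: [-0.0, 0.7, -0.3]
finger_gap: 0.994
grasp_force: 0.0
t: 10.83
eef_pos: [0.4388, -0.0922, 0.1446]
eef_rot: [180.0, -0.0, 89.2]
wrist_force: [-0.6, 0.6, -0.5]
finger_gap: 1.002
grasp_force: 0.0
```

Corrections: x −0.19, y −0.2; descend 0.1246 = 6.23 units.

```bash
python3 -m crank '[[[-0.19,-0.2,0.9],0],[[0,0,0.9],0],[[0,0,0.9],0],[[0,0,0.9],0],[[0,0,0.9],0],[[0,0,0.9],0],[[0,0,0.8],0],[[0,0,0],0]]'
python3 -m crank '[[[0,0,0],0],[[0,0,0],0],[[0,0,0],0],[[0,0,0],0],[[0,0,0],0],[[0,0,0],0],[[0,0,0],0],[[0,0,0],0]]' 0.1 30
python3 -m crank '[[[0,0,0],0],[[0,0,0],0],[[0,0,0],0],[[0,0,0],0]]'
```

```text
t: 11.5
eef_pos: [0.4326, -0.0952, 0.0182]
eef_rot: [-179.8, -0.1, 89.2]
wrist_force: [0.4, 0.1, 0.7]
finger_gap: 1.003
grasp_force: 0.0
t: 12.17
eef_pos: [0.4346, -0.0969, 0.0211]
eef_rot: [179.9, 0.0, 89.1]
wrist_force: [-1.1, 0.1, 5.6]
finger_gap: 0.159
grasp_force: 29.3
t: 12.5
eef_pos: [0.4346, -0.0968, 0.0211]
eef_rot: [179.9, 0.0, 89.1]
wrist_force: [-1.2, 0.8, 6.3]
finger_gap: 0.162
grasp_force: 29.3
```

Gap 0.16 (~14 mm) suggests the cap is held instead of the body, so I'll look.

```bash
python3 - <<'E'
from h import *
d=wr('w4');s=save('scene','s4.png')
a=cv2.resize(d['img'][200:400,220:420,::-1],(400,400));b=cv2.resize(s['img'][170:270,320:420,::-1],(400,400))
cv2.imwrite('pics/c4.png',np.hstack([a,b]))
E
```

```text
(no output)
```

View pics/c4.png

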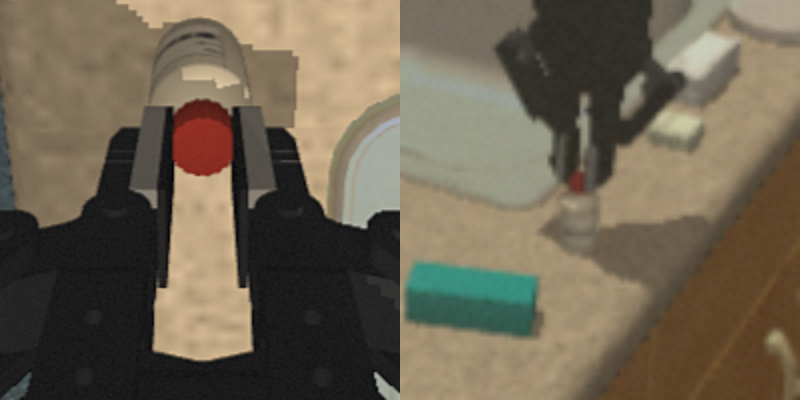

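```bash
python3 - <<'E'
from h import *
L=[]
for f,bx in(('w4',(290,240,345,295)),('s4',(355,205,375,222))):
    d=load(f);h,s,v=hsv(d);m=((h<8)|(h>172))&(s>120);k=np.zeros(m.shape,'uint8');x0,y0,x1,y1=bx;k[y0:y1,x0:x1]=m[y0:y1,x0:x1]
    M=cv2.moments(k,True);u,w=M['m10']/M['m00'],M['m01']/M['m00'];print(f,u,w,M['m00']);o,r=ray(d,u,w);L.append((o,r/np.linalg.norm(r)));print(onz(d,u,w,.05),onz(d,u,w,.055))
A=sum(np.eye(3)-np.outer(r,r) for o,r in L);b=sum((np.eye(3)-np.outer(r,r))@o for o,r in L);print(np.linalg.solve(A,b),env.sense()['eef_pos'])
d=load('w4');e=env.sense()['eef_pos']
for P in [e,e+[0,0,.019],(e[0]-.008,e[1]+.011,e[2]),(e[0]-.008,e[1]-.011,e[2]),(e[0]-.008,e[1]+.011,e[2]+.03),(e[0],e[1],.055),(e[0],e[1]+.011,0)]:print(np.round(P,3),proj(d,np.array(P)), (proj(d,np.array(P))-[220,200])*2)
E
```

```text
w4 320.8698284561049 268.7013118062563 991.0
[ 0.43458776 -0.09631318  0.05      ] [ 0.43462703 -0.0934918   0.055     ]
s4 363.6666666666667 215.0 18.0
[ 0.43999195 -0.09746996  0.05      ] [ 0.43672331 -0.08991256  0.055     ]
[ 0.43602081 -0.09248284  0.0545034 ] [ 0.43462533 -0.09684472  0.02111427]
[ 0.435 -0.097  0.021] [320.9 243.9] [201.8  87.8]
[ 0.435 -0.097  0.04 ] [320.9 259.9] [201.8 119.8]
[ 0.427 -0.086  0.021] [306.1 226.1] [172.2  52.2]
[ 0.427 -0.108  0.021] [307.3 261.6] [174.6 123.2]
[ 0.427 -0.086  0.051] [303.6 250.4] [167.2 100.8]
[ 0.435 -0.097  0.055] [321. 275.] [202. 150.]
[ 0.435 -0.086  0.   ] [320.5 212.9] [201.   25.8]
```

```bash
python3 - <<'E'
from h import *
d=load('w1');e=np.array([.3913,-.2832,.2824])
for dz in(0,.013,.03,.045):print(dz,proj(d,e+[-.0425,.011,dz]),proj(d,e+[-.0425,-.011,dz]))
d=load('w4');e=env.sense()['eef_pos']
for dz in(0,.013,.02,.03,.04):print(dz,(proj(d,e+[-.008,.011,dz])-[220,200])*2,(proj(d,e+[-.008,-.011,dz])-[220,200])*2)
E
python3 - <<'E'
import cv2
a=cv2.imread('pics/w1.png')[250:400,150:350];b=cv2.imread('pics/w4.png')[230:380,270:370]
import numpy as np
cv2.imwrite('pics/c5.png',np.hstack([cv2.resize(a,(400,300)),cv2.resize(b,(400,600))[:300]]))
E
```

```text
0 [244.2 226.8] [247.4 262.2]
0.013 [238.7 236.3] [242.4 273.8]
0.03 [230.3 251. ] [234.7 291.6]
0.045 [221.3 266.7] [226.5 310.5]
0 [172.2  52.2] [174.6 123.2]
0.013 [170.2  71.4] [172.8 146.2]
0.02 [169.   82.8] [171.8 160.2]
0.03 [167.2 100.8] [170.  181.8]
0.04 [165. 121.] [168.2 206.2]
```

View pics/c5.png

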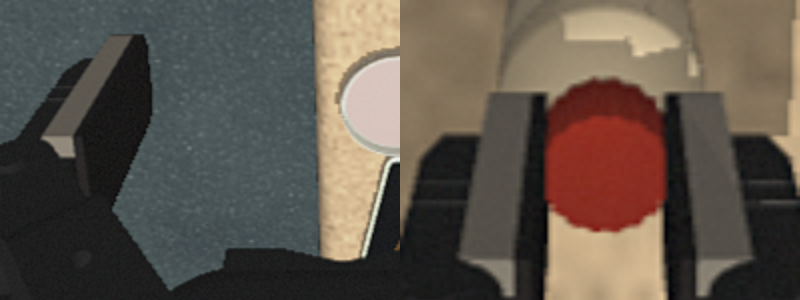

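Triangulation puts the cap at (0.4355,-0.093,0.0545), gripped by fingertips that sit about 30 mm above the TCP. I'll release, descend about 17 mm, recentre +3.5 mm and regrip on the body.

```bash
python3 -m crank '[[[0,0,0],0],[[0,0,0],0],[[0,0,0],0],[[0,0,0],0],[[0.15,0,0.3],0],[[0,0,0.3],0],[[0,0,0.3],0],[[0,0,0],0]]' 0.7
python3 -m crank '[[[0,0,0],0],[[0,0,0],0],[[0,0,0],0],[[0,0,0],0],[[0,0,0],0],[[0,0,0],0],[[0,0,0],0],[[0,0,0],0]]' 0.1 30
```

```text
t: 13.27
eef_pos: [0.4329, -0.093, 0.0009]
eef_rot: [-179.9, -0.1, 89.1]
wrist_force: [-0.6, 0.6, 0.5]
finger_gap: 0.699
grasp_force: 0.0
t: 13.93
eef_pos: [0.4344, -0.0937, 0.0026]
eef_rot: [180.0, 0.0, 89.1]
wrist_force: [0.7, -0.3, -0.2]
finger_gap: 0.301
grasp_force: 29.5
```

```bash
python3 -m crank '[[[0,0,-0.3],0],[[0,0,-0.6],0],[[0,0,-1],0],[[0,0,-1],0],[[0,0,-1],0],[[0,0,-1],0],[[0,0,-1],0],[[0,0,-0.8],0]]'
python3 -m crank '[[[0.5,0.5,-0.2],0],[[0.9,0.93,0],0],[[0.9,0.93,0],0],[[0.9,0.93,0],0],[[0.9,0.93,0],0],[[0.9,0.93,0],0],[[0.9,0.93,0],0],[[0.9,0.93,0],0]]'
python3 -m crank '[[[0.9,0.93,0],0],[[0.9,0.93,0],0],[[0.9,0.93,0],0],[[0.4,0.5,0],0],[[0,0,0],0],[[0,0,0],0]]'
```

```text
t: 14.6
eef_pos: [0.4344, -0.0936, 0.1385]
eef_rot: [179.9, 0.0, 89.1]
wrist_force: [0.2, -0.9, 0.0]
finger_gap: 0.299
grasp_force: 29.5
t: 15.27
eef_pos: [0.5772, 0.0412, 0.1408]
eef_rot: [-180.0, 0.0, 89.1]
wrist_force: [-0.1, -0.8, 0.1]
finger_gap: 0.301
grasp_force: 29.5
t: 15.77
eef_pos: [0.6431, 0.1015, 0.1401]
eef_rot: [-179.9, 0.0, 89.1]
wrist_force: [0.1, 1.0, 0.0]
finger_gap: 0.299
grasp_force: 29.6
```

```bash
python3 -m crank '[[[-0.08,-0.1,0.7],0],[[0,0,0.9],0],[[0,0,0.9],0],[[0,0,0.9],0],[[0,0,0.9],0],[[0,0,0.8],0],[[0,0,0.5],0],[[0,0,0.3],0]]'
python3 -m crank '[[[0,0,0.3],0],[[0,0,0.2],0],[[0,0,0.1],0],[[0,0,0],0]]'
```

```text
t: 16.43
eef_pos: [0.6396, 0.0987, 0.0213]
eef_rot: [-179.9, 0.0, 89.0]
wrist_force: [-1.1, -0.3, -0.3]
finger_gap: 0.297
grasp_force: 29.6
t: 16.77
eef_pos: [0.6414, 0.0995, 0.0106]
eef_rot: [180.0, 0.0, 89.1]
wrist_force: [0.0, 0.3, -0.3]
finger_gap: 0.299
grasp_force: 29.6
```

```bash
python3 -m crank '[[[0,0,0.1],0],[[0,0,0.1],0],[[0,0,0.03],0],[[0,0,0],0]]'
python3 -m crank '[[[0,0,0],0],[[0,0,0],0],[[0,0,0],0],[[0,0,0],0]]' 0.6
python3 -m crank '[[[0,0,-0.5],0],[[0,0,-0.8],0],[[0,0,-1],0],[[0,0,-1],0],[[0,0,-1],0],[[0,0,-1],0],[[0,0,-1],0],[[0,0,-1],0]]' 
python3 -m crank '[[[-1,-1,-0.5],0],[[-1,-1,-0.5],0],[[-1,-1,-0.5],0],[[-1,-1,-0.5],0],[[-1,-1,0],0],[[-1,-1,0],0],[[-1,-0.9,0],0],[[-1,-0.9,0],0]]' 1
python3 -m crank '[[[-1,-0.4,0],0],[[-1,-0.4,0],0],[[-1,-0.4,0],0],[[-1,-0.4,0],0],[[0,0,0],0]]'
python3 -c "
from h import *
wr('w6')"
```

```text
t: 17.1
eef_pos: [0.6419, 0.0996, 0.0067]
eef_rot: [179.9, 0.0, 89.1]
wrist_force: [-0.4, 0.3, 3.6]
finger_gap: 0.3
grasp_force: 29.8
t: 17.43
eef_pos: [0.6411, 0.0995, 0.0057]
eef_rot: [-180.0, 0.0, 89.1]
wrist_force: [-0.3, -0.3, 0.3]
finger_gap: 0.597
grasp_force: 0.0
t: 18.1
eef_pos: [0.6412, 0.0996, 0.1537]
eef_rot: [180.0, 0.0, 89.1]
wrist_force: [0.6, 0.9, -1.3]
finger_gap: 0.604
grasp_force: 0.0
t: 18.77
eef_pos: [0.4817, -0.0586, 0.1929]
eef_rot: [179.9, 0.0, 89.1]
wrist_force: [1.5, -0.6, 0.1]
finger_gap: 1.0
grasp_force: 0.0
t: 19.18
eef_pos: [0.4486, -0.14, 0.1928]
eef_rot: [180.0, 0.1, 88.9]
wrist_force: [-1.1, 0.3, 0.2]
finger_gap: 0.996
grasp_force: 0.0
```

View pics/w6.png

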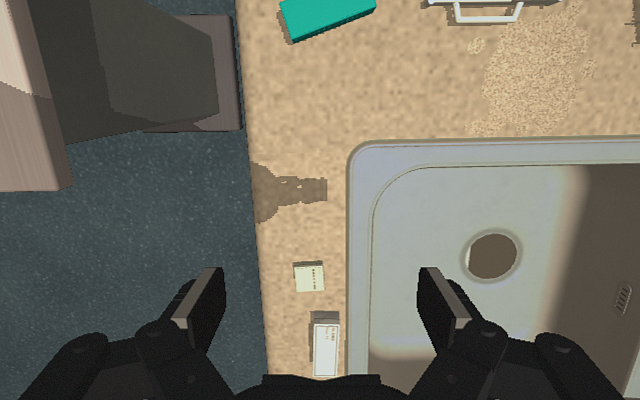

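The cover box (309,277) and slide box (326,348) are unmoved and the bottles are placed. Next is the slide box.

```bash
python3 -m crank '[[[0,0,0],0.26],[[-1,0.05,0],0],[[-1,0.05,0],0],[[-1,0.05,0],0],[[-1,0.05,0],0],[[-1,0.06,0],0],[[-1,0.06,0],0],[[-1,0.06,0],0]]' 0.65
python3 -m crank '[[[-1,0.06,0],0],[[-1,0.06,0],0],[[-1,0.06,0.4],0],[[-1,0.06,0.5],0],[[-0.4,0.04,0.6],0],[[0,0,1],0],[[0,0,1],0],[[0,0,0],0]]'
python3 -m crank '[[[0,0,0],0],[[0,0,0],0]]'
```

```text
t: 19.9
eef_pos: [0.4511, -0.2777, 0.1924]
eef_rot: [180.0, -0.0, 87.4]
wrist_force: [0.2, -0.5, 0.5]
finger_gap: 0.651
grasp_force: 0.0
t: 20.57
eef_pos: [0.4503, -0.3628, 0.1176]
eef_rot: [-179.7, -0.3, 87.3]
wrist_force: [-0.5, 0.8, -1.0]
finger_gap: 0.646
grasp_force: 0.0
t: 20.73
eef_pos: [0.4525, -0.3653, 0.1228]
eef_rot: [180.0, 0.0, 87.3]
wrist_force: [0.5, -0.4, 0.4]
finger_gap: 0.65
grasp_force: 0.0
```

```bash
python3 -m crank '[[[0,-0.1,0.8],0],[[0,0,0.9],0],[[0,0,0.9],0],[[0,0,0.9],0],[[0,0,0.9],0],[[0,0,0.6],0],[[0,0,0],0],[[0,0,0],0]]'
python3 -m crank '[[[0,0,0.4],0],[[0,0,0.4],0],[[0,0,0.3],0],[[0,0,0.3],0],[[0,0,0.2],0],[[0,0,0],0]]'
python3 -c "
from h import *
d=wr('w7');cv2.imwrite('pics/c7.png',cv2.resize(d['img'][150:400,160:480,::-1],(640,500)))"
```

```text
t: 21.4
eef_pos: [0.4504, -0.3657, 0.0229]
eef_rot: [180.0, 0.0, 87.3]
wrist_force: [0.6, 0.1, 0.9]
finger_gap: 0.648
grasp_force: 0.0
t: 21.9
eef_pos: [0.4493, -0.3651, -0.0113]
eef_rot: [-179.9, -0.1, 87.3]
wrist_force: [0.2, 0.5, 0.1]
finger_gap: 0.652
grasp_force: 0.0
```

View pics/c7.png

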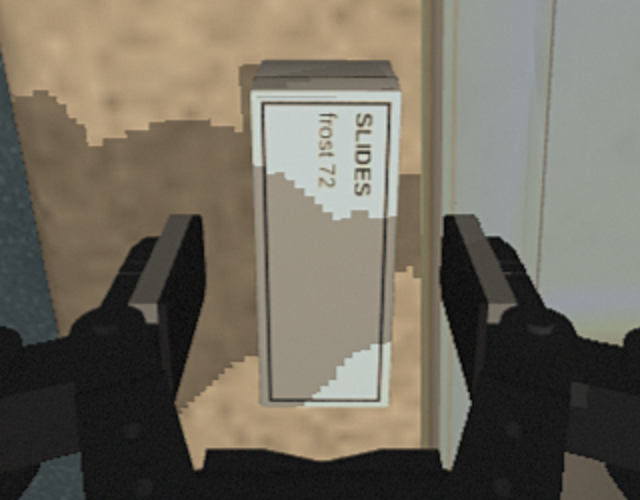

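```bash
python3 - <<'E'
from h import *
d=load('w7')
for u in((160+172/2,257.5),(160+203/2,257.5),(160+442/2,257.5)):
    o,r=ray(d,*u);t=(-.3651+.011-o[1])/r[1];print((o+t*r).round(4))
E
```

```text
[ 0.4154 -0.3541  0.0231]
[ 0.4227 -0.3541  0.0237]
[ 0.4763 -0.3541  0.0286]
```

```bash
python3 -m crank '[[[0,0,0.2],0],[[0,0,0],0],[[0,0,0],0]]'
python3 -m crank '[[[0,0,0],0],[[0,0,0],0],[[0,0,0],0],[[0,0,0],0],[[0,0,0],0],[[0,0,0],0],[[0,0,0],0],[[0,0,0],0]]' 0.2 60
python3 -m crank '[[[0,0,-0.2],0],[[0,0,-0.4],0],[[0,0,-0.7],0],[[0,0,-0.7],0],[[0,0,-0.7],0],[[0,0,-0.7],0],[[0,0,-0.7],0],[[0,0,-0.7],0]]'
```

```text
t: 22.2
eef_pos: [0.4499, -0.3656, -0.0142]
eef_rot: [-180.0, -0.0, 87.3]
wrist_force: [-0.0, -0.5, 0.0]
finger_gap: 0.645
grasp_force: 0.0
t: 22.87
eef_pos: [0.4502, -0.366, -0.0136]
eef_rot: [180.0, 0.0, 87.3]
wrist_force: [0.3, 1.1, 5.3]
finger_gap: 0.354
grasp_force: 60.7
t: 23.53
eef_pos: [0.4496, -0.3653, 0.0826]
eef_rot: [-180.0, -0.0, 87.3]
wrist_force: [-0.3, 0.3, -2.7]
finger_gap: 0.355
grasp_force: 60.0
```

```bash
python3 -m crank '[[[0.5,0.1,-0.6],-0.26],[[0.98,0.21,-0.6],0],[[0.98,0.21,-0.6],0],[[0.98,0.21,-0.6],0],[[0.98,0.21,-0.6],0],[[0.98,0.21,-0.6],0],[[0.98,0.21,-0.6],0],[[0.98,0.21,-0.6],0]]'
python3 -m crank '[[[0.98,0.21,0],0],[[0.98,0.21,0],0],[[0.98,0.21,0],0],[[0.98,0.21,0],0],[[0.98,0.21,0],0],[[0.98,0.21,0],0],[[0.98,0.21,0],0],[[0.98,0.21,0],0]]'
python3 -m crank '[[[0.98,0.21,0],0],[[0.98,0.21,0],0],[[0.98,0.21,0],0],[[0.98,0.21,0],0],[[0.98,0.21,0],0],[[0.98,0.21,0],0],[[0.98,0.21,0],0],[[0.98,0.21,0],0]]'
python3 -m crank '[[[0.98,0.21,0],0],[[0.98,0.21,0],0],[[0.5,0.1,0],0],[[0,0,0],0],[[0,0,0],0]]'
python3 -c "
from h import *
d=wr('w8')"
```

```text
t: 24.2
eef_pos: [0.4836, -0.2171, 0.1785]
eef_rot: [-180.0, -0.0, 89.2]
wrist_force: [0.2, -0.1, -3.1]
finger_gap: 0.351
grasp_force: 60.0
t: 24.87
eef_pos: [0.5195, -0.061, 0.178]
eef_rot: [-180.0, -0.0, 89.2]
wrist_force: [-0.1, -0.5, -1.9]
finger_gap: 0.358
grasp_force: 60.1
t: 25.53
eef_pos: [0.5554, 0.0951, 0.1779]
eef_rot: [-179.9, -0.0, 89.2]
wrist_force: [0.3, 1.1, -1.1]
finger_gap: 0.353
grasp_force: 60.1
t: 25.95
eef_pos: [0.5668, 0.1427, 0.1777]
eef_rot: [-180.0, 0.0, 89.2]
wrist_force: [0.3, -1.2, -1.2]
finger_gap: 0.356
grasp_force: 60.0
```

View pics/w8.png

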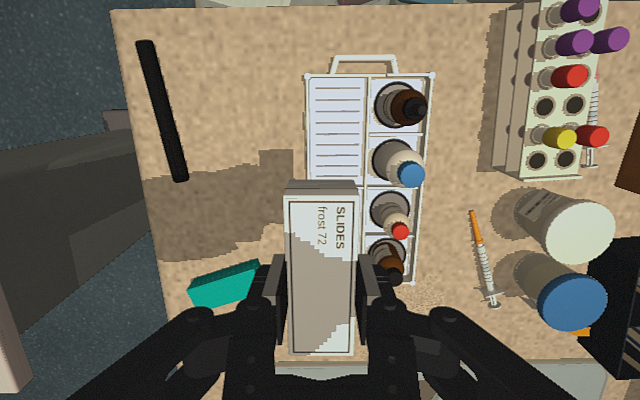

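The bottles all stand in their wells: dropper (410,107), saline (409,173), oil_b (400,230), oil_a (388,274). The caddy's left corners are at (305,77) and (433,75). The box is level in the grip.

```bash
python3 - <<'E'
from h import *
d=load('w8')
for p,z in [((305,76),.014),((433,75),.02),((307,182),.014),((369,78),.014)]:print(onz(d,*p,z).round(4))
print(env.sense()['eef_pos'])
E
```

```text
[0.5531 0.2388 0.014 ]
[0.6714 0.2377 0.02  ]
[0.5522 0.1361 0.014 ]
[0.6133 0.2362 0.014 ]
[0.56679666 0.14207971 0.17775111]
```

```bash
python3 -m crank '[[[0.7,0.2,0],0],[[0.7,0.2,0.3],0],[[0.65,0.18,0.6],0],[[0,0,0.9],0],[[0,0,0.9],0],[[0,0,0.9],0],[[0,0,0.9],0],[[0,0,0.7],0]]'
python3 -m crank '[[[0,0,0.7],0],[[0,0,0.7],0],[[0,0,0.4],0],[[0,0,0.3],0],[[0,0,0],0],[[0,0,0],0]]'
```

```text
t: 26.67
eef_pos: [0.5786, 0.1838, 0.0708]
eef_rot: [-179.8, 0.0, 89.1]
wrist_force: [-0.6, -0.6, -1.9]
finger_gap: 0.353
grasp_force: 60.0
t: 27.17
eef_pos: [0.5796, 0.1834, 0.0316]
eef_rot: [-180.0, 0.0, 89.1]
wrist_force: [-0.1, 0.0, -1.5]
finger_gap: 0.356
grasp_force: 60.0
```

```bash
python3 -m crank '[[[0,0,0.4],0],[[0,0,0.4],0],[[0,0,0.4],0],[[0,0,0.3],0],[[0,0,0.2],0],[[0,0,0],0],[[0,0,0],0]]'
python3 -m crank '[[[0,0,0.15],0],[[0,0,0.1],0],[[0,0,0],0]]'
```

```text
t: 27.75
eef_pos: [0.5794, 0.1831, -0.0025]
eef_rot: [-180.0, 0.0, 89.1]
wrist_force: [0.1, -0.5, -2.1]
finger_gap: 0.352
grasp_force: 60.0
t: 28.0
eef_pos: [0.5796, 0.1832, -0.0074]
eef_rot: [-180.0, 0.0, 89.1]
wrist_force: [0.2, -0.0, -2.4]
finger_gap: 0.354
grasp_force: 60.0
```

```bash
python3 -m crank '[[[0,0,0.08],0],[[0,0,0.06],0],[[0,0,0],0]]'
python3 -m crank '[[[0,0,0],0],[[0,0,0],0],[[0,0,0],0],[[0,0,0],0]]' 0.48
```

```text
t: 28.25
eef_pos: [0.5799, 0.1833, -0.0095]
eef_rot: [180.0, 0.0, 89.1]
wrist_force: [-0.2, 0.1, 0.3]
finger_gap: 0.357
grasp_force: 60.2
t: 28.58
eef_pos: [0.5798, 0.1833, -0.0098]
eef_rot: [180.0, -0.0, 89.1]
wrist_force: [-0.2, 0.2, 0.4]
finger_gap: 0.482
grasp_force: 0.0
```

```bash
python3 -m crank '[[[0,0,-0.3],0],[[0,0,-0.6],0],[[0,0,-1],0],[[0,0,-1],0],[[0,0,-1],0],[[0,0,-1],0],[[0,0,-1],0],[[0,0,-1],0]]' 
python3 -m crank '[[[-0.9,-0.3,-0.4],0],[[-0.99,-0.31,0],0],[[-0.99,-0.31,0],0],[[-0.99,-0.31,0],0],[[-0.99,-0.31,0],0],[[-0.99,-0.31,0],0],[[-0.99,-0.31,0],0],[[-0.99,-0.31,0],0]]' 0.65
python3 -m crank '[[[-0.99,-0.31,0],0],[[-0.99,-0.31,0],0],[[-0.99,-0.31,0],0],[[-0.99,-0.31,0],0],[[-0.99,-0.31,0],0],[[-0.99,-0.31,0],0],[[-0.99,-0.31,0],0],[[-0.99,-0.31,0],0]]'
python3 -m crank '[[[-0.99,-0.31,0],0],[[-0.99,-0.31,0],0],[[-0.99,-0.31,0],0],[[-0.99,-0.31,0],0],[[-0.99,-0.31,0],0],[[-0.99,-0.31,0],0],[[-0.4,-0.1,0],0],[[0,0,0],0]]'
python3 -m crank '[[[0,0,0],0],[[0,0,0],0]]'
python3 - <<'E'
from h import *
d=wr('w9');h,s,v=hsv(d)
u=proj(d,np.array([.432,-.27,.014])).astype(int);print(u,s[u[1],u[0]],v[u[1],u[0]])
for t in(35,50):print(rect(d,(s<t)&(v>120),(u[0]-35,u[1]-35,u[0]+35,u[1]+35),.014))
E
```

```text
t: 29.25
eef_pos: [0.5796, 0.1832, 0.1296]
eef_rot: [180.0, 0.0, 89.1]
wrist_force: [0.5, 0.5, 0.1]
finger_gap: 0.476
grasp_force: 0.0
t: 29.92
eef_pos: [0.5274, 0.0266, 0.1367]
eef_rot: [180.0, 0.0, 89.1]
wrist_force: [0.1, -0.3, 0.3]
finger_gap: 0.646
grasp_force: 0.0
t: 30.58
eef_pos: [0.4753, -0.1311, 0.1367]
eef_rot: [180.0, 0.0, 89.1]
wrist_force: [0.2, -0.6, -0.2]
finger_gap: 0.649
grasp_force: 0.0
t: 31.25
eef_pos: [0.4342, -0.258, 0.1365]
eef_rot: [180.0, 0.0, 88.9]
wrist_force: [0.0, -0.2, 0.2]
finger_gap: 0.649
grasp_force: 0.0
t: 31.42
eef_pos: [0.4345, -0.2554, 0.1362]
eef_rot: [-180.0, -0.0, 89.1]
wrist_force: [0.2, 0.1, 0.3]
finger_gap: 0.649
grasp_force: 0.0
[318 201] 57 171
(array([ 425.9, -257.2]), array([ 2.8, 17.4]), 89.1, ((311.5, 188.5), (3.0, 19.0), 90.0))
(array([ 432. , -269.6]), array([33.6, 33.2]), 2.7, ((318.34906005859375, 201.00914001464844), (34.17970657348633, 36.811241149902344), 86.53176879882812))
```

View pics/w9.png

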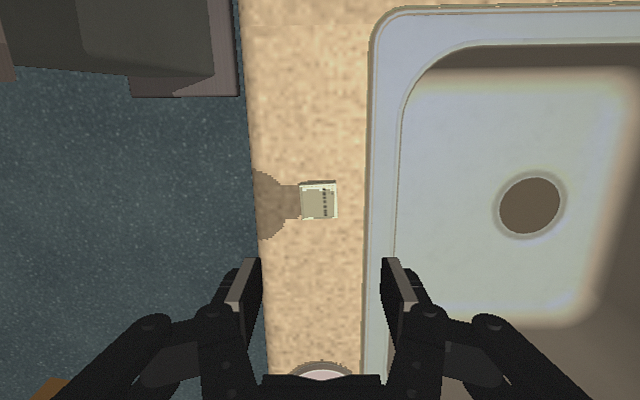

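The cover box is at (318,201), i.e. (0.432,-0.2696), rotated 2.7°.

```bash
python3 -m crank '[[[-0.71,-0.12,0],-0.38],[[0,0,0.9],0],[[0,0,0.9],0],[[0,0,0.9],0],[[0,0,0.9],0],[[0,0,0.9],0],[[0,0,0.6],0],[[0,0,0],0]]'
python3 -m crank '[[[0,0,0],0],[[0,0,0.5],0],[[0,0,0.5],0],[[0,0,0.5],0],[[0,0,0.4],0],[[0,0,0.3],0],[[0,0,0],0],[[0,0,0],0]]'
```

```text
t: 32.13
eef_pos: [0.4304, -0.2679, 0.0316]
eef_rot: [-179.8, -0.2, 91.8]
wrist_force: [0.8, 0.8, 0.1]
finger_gap: 0.644
grasp_force: 0.0
t: 32.8
eef_pos: [0.4313, -0.2702, -0.0105]
eef_rot: [-179.9, -0.0, 91.7]
wrist_force: [-0.1, 0.7, -0.0]
finger_gap: 0.65
grasp_force: 0.0
```

```bash
python3 -m crank '[[[0,0,0.25],0],[[0,0,0.25],0],[[0,0,0.2],0],[[0,0,0.1],0],[[0,0,0],0],[[0,0,0],0]]'
python3 -m crank '[[[0,0,0],0],[[0,0,0],0],[[0,0,0],0],[[0,0,0],0],[[0,0,0],0],[[0,0,0],0],[[0,0,0],0],[[0,0,0],0]]' 0.2 25
```

```text
t: 33.3
eef_pos: [0.4317, -0.2704, -0.0261]
eef_rot: [-180.0, -0.0, 91.7]
wrist_force: [-0.4, 0.2, -0.1]
finger_gap: 0.649
grasp_force: 0.0
t: 33.97
eef_pos: [0.4321, -0.2707, -0.0255]
eef_rot: [180.0, 0.0, 91.7]
wrist_force: [0.2, 0.3, 5.2]
finger_gap: 0.385
grasp_force: 25.6
```

```bash
python3 -m crank '[[[0,0,-0.3],0],[[0,0,-0.6],0],[[0,0,-1],0],[[0,0,-1],0],[[0,0,-1],0],[[0,0,-1],0],[[0,0,-1],0],[[0,0,-1],0.38]]' 
python3 -m crank '[[[0.9,0.25,-0.7],0],[[0.99,0.31,-0.7],0],[[0.99,0.31,-0.4],0],[[0.99,0.31,0],0],[[0.99,0.31,0],0],[[0.99,0.31,0],0],[[0.99,0.31,0],0],[[0.99,0.31,0],0]]'
python3 -m crank '[[[0.99,0.31,0],0],[[0.99,0.31,0],0],[[0.99,0.31,0],0],[[0.99,0.31,0],0],[[0.99,0.31,0],0],[[0.99,0.31,0],0],[[0.99,0.31,0],0],[[0.99,0.31,0],0]]'
python3 -m crank '[[[0.99,0.31,0],0],[[0.99,0.31,0],0],[[0.99,0.31,0],0],[[0.5,0.2,0],0],[[0,0,0],0],[[0,0,0],0]]'
python3 - <<'E'
from h import *
d=wr('w10');h,s,v=hsv(d);print(env.sense()['eef_pos'])
u=proj(d,np.array([.58,.1835,.031])).astype(int);print(u,s[u[1],u[0]],v[u[1],u[0]])
E
```

```text
t: 34.63
eef_pos: [0.4313, -0.27, 0.113]
eef_rot: [-180.0, -0.0, 89.1]
wrist_force: [-0.1, -0.1, -0.8]
finger_gap: 0.388
grasp_force: 25.1
t: 35.3
eef_pos: [0.4823, -0.1135, 0.148]
eef_rot: [-180.0, -0.0, 89.1]
wrist_force: [-0.1, -0.2, -0.8]
finger_gap: 0.392
grasp_force: 25.1
t: 35.97
eef_pos: [0.5344, 0.044, 0.1479]
eef_rot: [-179.9, 0.0, 89.1]
wrist_force: [0.4, -0.3, 0.1]
finger_gap: 0.385
grasp_force: 25.1
t: 36.47
eef_pos: [0.558, 0.1119, 0.1477]
eef_rot: [-179.9, 0.0, 89.1]
wrist_force: [0.3, 0.4, 0.1]
finger_gap: 0.391
grasp_force: 25.1
[0.55799515 0.11137882 0.14780939]
[346 104] 13 213
```

View pics/w10.png

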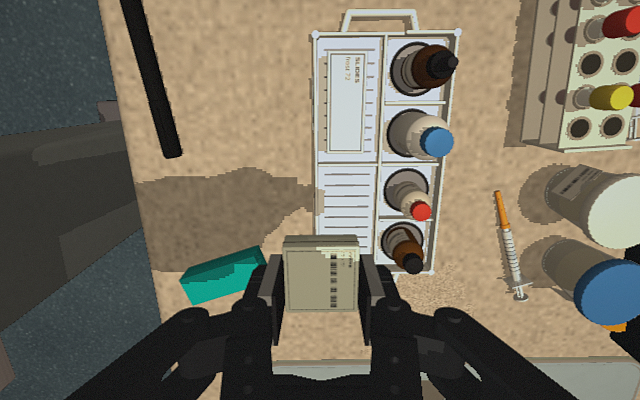

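The slide box lies in the left pocket, with its top corners at (329,52), (367,53), (365,153) and (328,152). The held cover's top is at (285–357, 245–311).

```bash
python3 - <<'E'
from h import *
d=load('w10');e=env.sense()['eef_pos']
q=np.array([onz(d,*p,.031) for p in((329,52),(367,53),(365,153),(328,152))]);print(q.round(4),q.mean(0).round(4))
q=np.array([onz(d,*p,e[2]+.0395) for p in((285,245),(357,245),(354,311),(288,311))]);print(q.mean(0).round(4)-e,q.round(3))
E
```

```text
[[0.566  0.2234 0.031 ]
 [0.5961 0.2223 0.031 ]
 [0.5966 0.1428 0.031 ]
 [0.5646 0.1441 0.031 ]] [0.5808 0.1832 0.031 ]
[0.00010485 0.00182118 0.03949061] [[0.543 0.13  0.187]
 [0.574 0.13  0.187]
 [0.573 0.096 0.187]
 [0.542 0.096 0.187]]
```

```bash
python3 -m crank '[[[0.89,0.27,0],0],[[0.89,0.27,0],0],[[0.89,0.27,0.3],0],[[0.88,0.26,0.5],0],[[0,0,0.8],0],[[0,0,0.8],0],[[0,0,0.8],0],[[0,0,0.6],0]]'
python3 -m crank '[[[0,0,0.6],0],[[0,0,0.5],0],[[0,0,0.4],0],[[0,0,0.3],0],[[0,0,0],0],[[0,0,0],0]]'
```

```text
t: 37.18
eef_pos: [0.5802, 0.1811, 0.0707]
eef_rot: [-179.9, 0.0, 89.0]
wrist_force: [-0.9, -0.7, -0.9]
finger_gap: 0.385
grasp_force: 25.1
t: 37.68
eef_pos: [0.581, 0.1823, 0.0361]
eef_rot: [-180.0, 0.0, 89.1]
wrist_force: [0.0, 0.0, -0.3]
finger_gap: 0.39
grasp_force: 25.1
```

Position is right. Lowering 0.030 now, gently.

```bash
python3 -m crank '[[[0,0,0.4],0],[[0,0,0.3],0],[[0,0,0.3],0],[[0,0,0.2],0],[[0,0,0.15],0],[[0,0,0],0],[[0,0,0],0]]'
python3 -m crank '[[[0,0,0.1],0],[[0,0,0.05],0],[[0,0,0],0],[[0,0,0],0]]'
```

```text
t: 38.27
eef_pos: [0.5809, 0.1826, 0.0088]
eef_rot: [-180.0, 0.0, 89.1]
wrist_force: [0.4, 0.1, -0.6]
finger_gap: 0.389
grasp_force: 25.1
t: 38.6
eef_pos: [0.5811, 0.1826, 0.0061]
eef_rot: [180.0, 0.0, 89.1]
wrist_force: [0.8, -0.3, -0.3]
finger_gap: 0.393
grasp_force: 25.1
```

```bash
python3 -m crank '[[[0,0,0.05],0],[[0,0,0.03],0],[[0,0,0],0],[[0,0,0],0]]'
python3 -m crank '[[[0,0,0],0],[[0,0,0],0],[[0,0,0],0],[[0,0,0],0]]' 0.52
python3 -m crank '[[[0,0,-0.2],0],[[0,0,-0.4],0],[[0,0,-0.6],0],[[0,0,-1],0],[[0,0,-1],0],[[0,0,-1],0],[[0,0,-1],0],[[0,0,-1],0]]' 
python3 -m crank '[[[-0.9,-0.3,-0.4],0],[[-0.99,-0.31,0],0],[[-0.99,-0.31,0],0],[[-0.99,-0.31,0],0],[[0,0,0],0],[[0,0,0],0]]'
python3 - <<'E'
from h import *
d=wr('w11');cv2.imwrite('pics/c11.png',cv2.resize(d['img'][0:260,200:540,::-1],(680,520)))
E
```

```text
t: 38.93
eef_pos: [0.5814, 0.1827, 0.0055]
eef_rot: [179.9, -0.0, 89.1]
wrist_force: [-1.8, 0.7, 5.5]
finger_gap: 0.388
grasp_force: 25.6
t: 39.27
eef_pos: [0.5809, 0.1826, 0.0043]
eef_rot: [-180.0, 0.0, 89.1]
wrist_force: [0.5, -0.3, -0.5]
finger_gap: 0.517
grasp_force: 0.0
t: 39.93
eef_pos: [0.5811, 0.1826, 0.1303]
eef_rot: [180.0, -0.0, 89.1]
wrist_force: [-0.3, 0.8, -0.8]
finger_gap: 0.522
grasp_force: 0.0
t: 40.43
eef_pos: [0.5553, 0.1049, 0.1374]
eef_rot: [179.9, -0.0, 89.0]
wrist_force: [0.5, -0.2, -0.5]
finger_gap: 0.518
grasp_force: 0.0
```

View pics/c11.png

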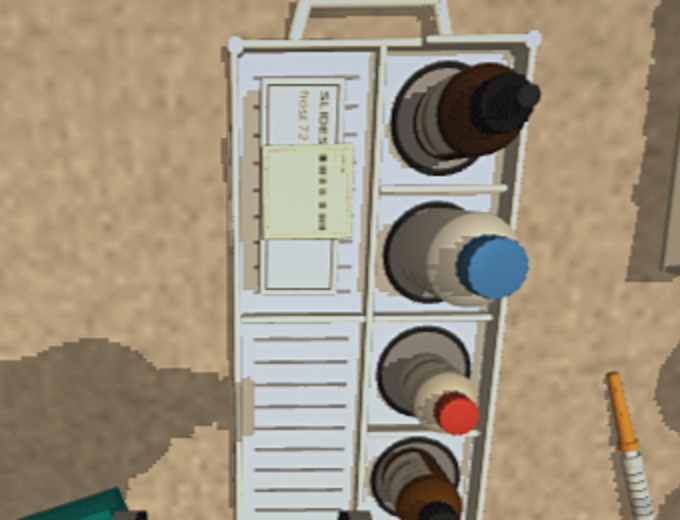

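The picture shows the cover box at crop (308,192), flat on the slide box's middle in the dropper-side pocket. All four bottles stand upright in their wells.

```bash
python3 - <<'E'
from h import *
d=load('w11')
f=lambda x,y:(200+x/2,y/2)
print(np.mean([onz(d,*f(*p),.045) for p in((262,144),(354,144),(351,238),(263,239))],0),np.mean([onz(d,*f(*p),.031) for p in((264,80),(341,80),(335,292),(264,292))],0))
print(env.job_done())
E
```

```text
[0.58159683 0.18318771 0.045     ] [0.58031842 0.1835448  0.031     ]
the job is handed in; nothing more can be done
None
```

The caddy is loaded and the job is handed in: the last wrist view showed both bottles upright in their wells and the slide box in the dropper-side pocket, with the cover-glass box measured within about 2 mm of its middle.

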